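# Clip the label holder behind the shelf lip and keep it pressed home

## Task

Take the blue label holder out of the wooden block and push its tongue down into the gap behind the yellow front lip of the low grey shelf, in the bay where the brass weight stands, with its white card facing the front of the shelf. Press it fully home against the sprung plate, until its shoulder sits on the lip, and finish while still holding it pressed there. Do not disturb the things on the shelf or the white label holder.

Things in the scene. Friction and masses are not known exactly. Their poses are not given: they have to be found in the camera images.
- shelf: Low grey shelf, fixed, 140 (x) x 300 (y) mm. Origin: centre of its underside; x from its front to its back, y to its left, z up; yaw within 0.2 rad. Yellow front lip: x -70 to -64 mm, top 58 mm above the worktop. Behind it a gap, x -64 to -55 mm, then the deck, top at 50 mm (lip 8 mm proud). Dark spacers level with the deck part the gap into three bays 62 mm long (y = 90, 0, -90 mm). Back rim 64 mm high.
- gap_left (a point): Centre of the mouth of the left bay of the 9 mm gap (shelf y = +90 mm), at deck level, 50 mm above the worktop; axes as the shelf.
- gap_middle (a point): The same for the middle bay (shelf y = 0).
- gap_right (a point): The same for the right bay (shelf y = -90 mm).
- plate_left (a joint): Orange sprung plate at the bottom of the left bay: how far it is pressed down, m. 0 at rest (top 12 mm below the deck), about 0.008 with a holder fully home, stop at 0.012. Its spring pushes up with about 4 N at rest, 10 N at 0.008, and lifts a holder that is let go.
- plate_middle (a joint): The same for the middle bay.
- plate_right (a joint): The same for the right bay.
- holder_grip (a point): Blue label holder (loose, 50 to 100 g, 100 mm high): centre of the ribbed grip tab at its top. Tab 12 mm thick (x), 36 mm wide (y), from 62 to 100 mm above the lower edge; this point is 81 mm above it. x runs from the card side to the back, y along its width, z up. It starts upright in the block, tongue in the slot down to the shoulder, card towards the robot (yaw -0.1 to 0.5 rad).
- holder_card (a point): Middle of the blank white card on the front (-x) face of the blue holder's panel. The panel is 60 mm wide, from 28 to 62 mm above the holder's lower edge, x = -10 to +4 mm from the grip's centre line; its underside is the shoulder that comes to sit on the lip.
- holder_foot (a point): Middle of the lower edge of the blue holder's tongue, straight below the grip; axes as the grip. The tongue is 28 mm long, 50 mm wide, 5 mm thick (its last 6 mm 46 x 3 mm). Fully home this point lies 20 mm below the deck, 30 mm above the worktop.
- spare_grip (a point): The grip tab's centre on the white label holder, of the same shape as the blue one, that stands in the other slot of the block; it stays there.
- block: Pale wooden block, fixed, 60 (x) x 180 (y) x 36 mm, with two slots 28 mm deep along its y, at y = +40 and -40 mm, 1.5 mm play on each side of a tongue. Origin: centre of its underside. Either holder may stand in either slot.
- weight_mid (a point): Brass weight with a knob, 36 mm across, 50 mm high, on the deck about 75 mm behind the gap of its bay, which may be any of the three. The point is half-way up on its axis.
- cup_mid (a point): Steel cup, 54 mm across, 42 mm high, on the deck in another bay; the point is half-way up on its axis.
- dish_mid (a point): Aluminium dish, 65 mm across, 18 mm high, on the deck in the last bay; the point is half-way up on its axis.
Mind the look-alikes: they are no part of the job. There is more than one size of the part that bears holder_grip; the job needs the larger.

How it is judged (in metres and radians):
On the way, in this order (a step that is already met when the one before it is completed fails the run):
1. the blue holder is lifted out of the block (height (world z) of holder_foot above 0.045 m), for 0.1 s.
2. its tongue has entered the gap behind the lip, in the brass weight's bay (x of holder_foot in the frame of shelf between -0.066 and -0.053 m and horizontal distance between holder_foot and weight_mid below 0.097 m and z of holder_foot in the frame of shelf below 0.043 m), for 0.1 s.
At the end, for the whole second after the job is handed in: The blue holder is in the gap behind the lip in the brass weight's bay, card to the front, upright within 0.12 rad, its lower edge within 2.5 mm of home (at most 32.5 mm above the worktop), the plate pressed down over 5.5 mm, the fingers still holding it (over 2 N) (x of holder_foot in the frame of shelf between -0.066 and -0.053 m and horizontal distance between holder_foot and weight_mid below 0.097 m and value of joint any of plate_left, plate_middle, plate_right above 0.0055 m and z of holder_foot in the frame of shelf below 0.0325 m and x of holder_card in the frame of shelf below -0.0635 m and angle between the z axis of holder_grip and the z axis of shelf, either way round below 0.12 rad and contact force between the fingers and holder above 2 N); the arm keeps its last pose, push and grip.
It fails at once if the brass weight is shifted by more than 25 mm (distance of weight_mid from where it was at the start of the episode above 0.025 m).
It fails at once if the steel cup is shifted by more than 25 mm (distance of cup_mid from where it was at the start of the episode above 0.025 m).
It fails at once if the aluminium dish is shifted by more than 25 mm (distance of dish_mid from where it was at the start of the episode above 0.025 m).
It fails at once if the white label holder is shifted by more than 25 mm (distance of spare_grip from where it was at the start of the episode above 0.025 m).
It also fails if it takes over 35 s, if anything falls off the work surface, if the arm or the gripper's body presses on something with over 40 N, if the wrist force passes 120 N, or if a joint passes its speed limit or range.

## Robot

A 6-joint arm with a two-finger parallel gripper is mounted at the origin on a cart in front of the work surface, level with it; the furniture and walls round the work are solid. World frame = base frame: x ahead of the robot, y to its left, z up, the work surface at z = 0. Lengths are in mm, angles in rad, forces in N, time in s.
With the tool pointing down it reaches from about 275 to 1000 mm from the base axis. Payload 8.4 kg.
Tool frame: the origin (TCP) lies at the very end of the fingers, on their centre line; the grasp point (between the pads) lies 19 mm behind it; z points along the fingers, x is the direction in which the jaws open and shut, and the axes are right-handed (so a half turn about z gives the same grasp; the last joint's range is limited). The gripper opens to 85 mm and grips with 20 to 120 N. Pads are 22 mm wide; open, the fingers measure 114 mm over their backs; the gripper's body (76 mm by 85 mm) begins 54 mm behind the grasp point. The pads swing forward as they close: fully open they stand 13 mm farther back than shut.
Start: joints at [1.212, 0.353, 1.633, -0, 1.155, -0.002], TCP at [218.297, 585.64, 231.281] pointing down, gripper open.
Joint ranges: [-2.63, 2.63], [-0.92, 2.1], [0.06, 2.66], [-1.3, 4.44], [0, 2.69], [-3.02, 3.02]. Speed limits (rad/s): [2.22, 2.22, 2.79, 3.14, 3.14, 3.14].

## Interface

Orientations are given as [roll, pitch, yaw] about the fixed x, y, z axes, in that order (R = Rz(yaw) Ry(pitch) Rx(roll)).
In Python, from rig import r gives the robot as it stands. The module is installed in compiled form; this text tells all that it offers.
- The arm moves only by the tool apply_moves, never from a script. Its argument "targets" is a list that holds one entry, the list of rows, each a list of 7 numbers: the gripper's target within -1 to 1 (fully open at 1, half-way at 0, shut at -1), then the shift along the tool's x, y, z in cm, then the turn, a rotation vector about the tool's x, y, z in degrees. A call has 1 to 8 rows; each row is the pose to reach, as a shift and turn from the pose measured when the call began, along the tool's axes at that moment; what a row does not reach only later rows make up. A row lasts 1/10 s, in which the tool goes at most 50 mm and 8.59 degrees, less where a joint would pass 70% of its speed; a pose out of reach is approached as far as the arm can. A call with a gripper value outside its range is refused whole. The fingers move at their own pace and stop on an object; "newtons" is the grip in N (left out, the last holds). Time passes only in rows, so rows that repeat a pose let the fingers close. It gives the time, the measured TCP pose, the force and the opening at its end, in the units of the state.
- r.sense(): the state, without advancing time (a new reading comes with each control period).
- r.grab_frame(name): name is "scene" or "top" or "wrist"; returns a dict with "pixels" (420x560x3 uint8, red, green, blue), "fov_y" (degrees; the focal length in pixels is half the picture's height over the tangent of half this angle, whatever the lens; pixels are square), "cx", "cy" (the principal point, pixels), "D" ([k1, k2, p1, p2, k3] as OpenCV has them; the pictures are not rectified), "R" (3x3) and "t" (3): a world point X has camera coordinates R X + t; the wrist camera has in their place "mount" (4x4, takes a point from camera to tool coordinates, whose origin is the TCP and whose axes are the tool frame's). Camera axes: x right, y down, z forward; pixel columns grow to the right and rows downward; lengths in mm; the calibration is good to about 2 mm. A picture is of the moment at which its call begins: read the wrist's pose just before it. There is no depth.
- r.sign_off(): hands the job in, once; it reports no verdict.
The state is a dict: "clock": time; "qpos": joint angles; "qvel": joint speeds; "joint_efforts": joint torques, N m; "eef_pos": TCP position; "tcp_rot": TCP orientation; "contact_force": force on the tool from outside, world axes, zero at the start; "wrist_torque": the same for the moment, N m; "opening": opening from 0.0 (shut) to 1.0 (fully open).
Only numpy, scipy, OpenCV 4.12 (cv2) and the standard library are available. Lean on these libraries where they do the work, as an engineer would, in place of code of your own. Each camera call takes 0.05 s, during which the arm holds its last target. There are 200 camera calls.

## Working session

There is one attempt and no reset: what is moved stays moved. The work goes in short steps, Python scripts to look and compute and a tool call to move; the robot and the scene stay as the last step left them, time stands still between calls to the robot, and variables do not carry over. Pictures are saved under pics/ and viewed, about 8 in all and at most 12, crops included, and the job is handed in when it is done.

Besides the shell and the picture viewer there is one more tool, called after ">>>" as a command line: name --argument value ..., lists and objects as JSON in quotes. apply_moves: Moves the arm, as the interface text tells. Its arguments: {"type":"object","properties":{"targets":{"type":"array"},"newtons":{"type":"number"}},"required":["targets"]}

```bash
mkdir -p pics; python3 - <<'E'
from rig import r
import cv2,pickle
print(r.sense())
for n in("scene","top"):
    f=r.grab_frame(n); pickle.dump(f,open(n+".pkl","wb"))
    cv2.imwrite(f"pics/{n}0.png",cv2.resize(f["pixels"][:,:,::-1],None,fx=1.42,fy=1.42,interpolation=cv2.INTER_CUBIC))
    print({k:v for k,v in f.items() if k!="pixels"})
E
```

```text
{'clock': 0.0, 'qpos': array([ 1.21161233e+00,  3.53630949e-01,  1.63410633e+00, -3.25214022e-05,
        1.15517394e+00, -2.38423648e-03]), 'qvel': array([ 0.00085125, -0.00011351, -0.00021062, -0.000628  ,  0.00140593,
       -0.00059146]), 'joint_efforts': array([-5.09392703e-03, -6.05240107e+01, -3.42066514e+01, -4.03397289e-04,
        9.28765250e-03, -2.09742257e-05]), 'eef_pos': array([218.14061757, 585.2160795 , 230.58430624]), 'tcp_rot': array([3.14156606e+00, 1.31863655e-03, 1.21400970e+00]), 'contact_force': array([ 0.0925824 , -0.3669172 , -0.69840644]), 'wrist_torque': array([-0.00895199,  0.00220426,  0.02697067]), 'opening': 1.0019251873836057}
{'fov_y': 52.66005284050614, 'cx': 285.0556874584463, 'cy': 211.68509750393173, 'D': array([-0.09752333,  0.        ,  0.        ,  0.        ,  0.        ]), 'R': array([[ 0.8929932 , -0.44979127,  0.01584203],
       [-0.31752811, -0.65456908, -0.68608689],
       [ 0.31896559,  0.60764063, -0.72734711]]), 't': array([-397.05563482,  306.49485725,  734.26449618])}
{'fov_y': 54.701587322165196, 'cx': 278.4722567868282, 'cy': 208.79785978054903, 'D': array([-0.10852386,  0.        ,  0.        ,  0.        ,  0.        ]), 'R': array([[ 0.00333345, -0.99965803,  0.02593663],
       [-0.99457762, -0.00601025, -0.10382307],
       [ 0.10394345, -0.0254499 , -0.99425754]]), 't': array([152.69215551, 540.74525689, 954.87061927])}
```

View pics/scene0.png

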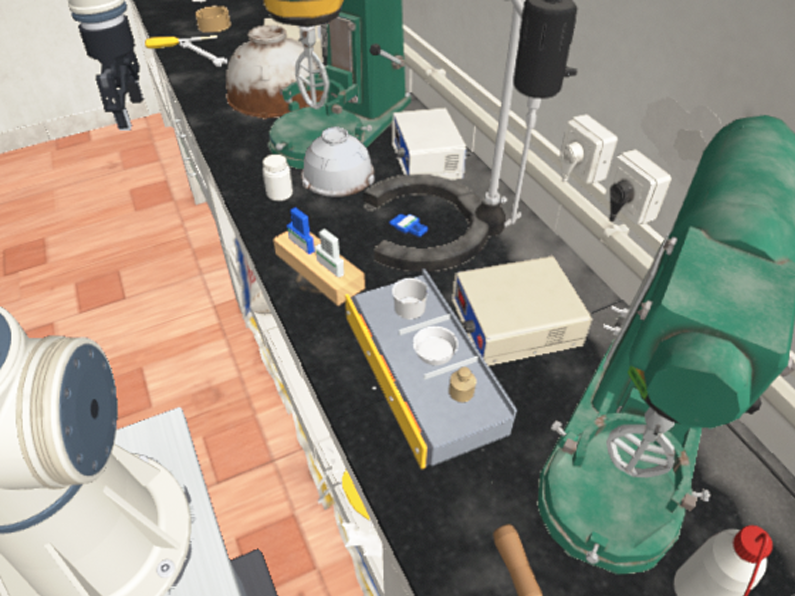

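View pics/top0.png

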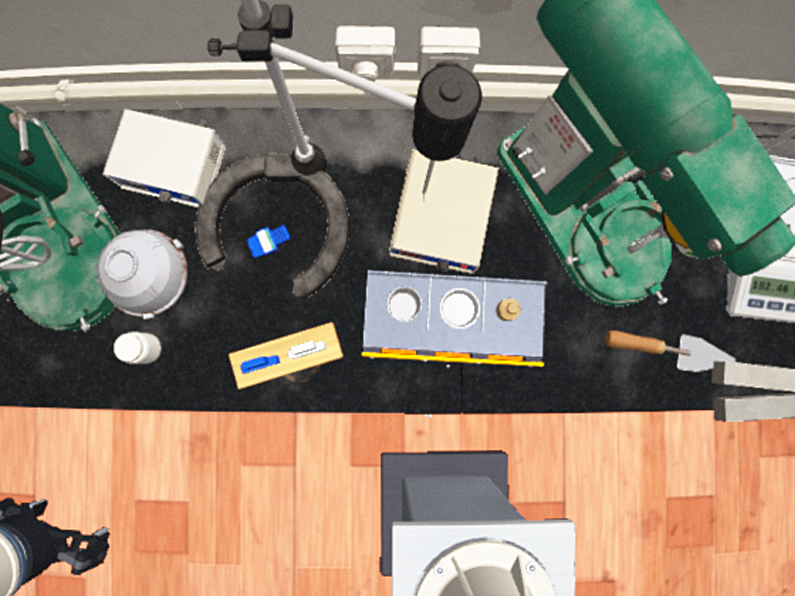

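The scene and top pictures agree. The blue holder is in the block's left slot (top view ~(260,364)) with the white one to its right (306,350). On the shelf the brass weight is in the right bay (510,309), the dish in the middle and the cup on the left. A small blue look-alike lies on the table at (268,240). Next I'll enlarge the crops to read pixels.

```bash
cat > h.py <<'E'
import numpy as np,cv2,pickle
def K(f):
    h,w=f["pixels"].shape[:2]; F=h/2/np.tan(np.radians(f["fov_y"])/2)
    return np.array([[F,0,f["cx"]],[0,F,f["cy"]],[0,0,1]])
def ray(f,uv,R=None,t=None):
    p=cv2.undistortPoints(np.array([[uv]],float),K(f),f["D"])[0,0]
    R=f["R"] if R is None else R; t=f["t"] if t is None else t
    return -R.T@t, R.T@np.array([*p,1])
def onz(f,uv,z,R=None,t=None):
    c,d=ray(f,uv,R,t); return c+d*(z-c[2])/d[2]
def proj(f,X,R=None,t=None):
    R=f["R"] if R is None else R; t=f["t"] if t is None else t
    return cv2.projectPoints(np.array(X,float).reshape(-1,3),cv2.Rodrigues(R)[0],t,K(f),f["D"])[0][:,0]
E
python3 - <<'E'
import pickle,cv2,numpy as np
t=pickle.load(open("top.pkl","rb"))["pixels"][:,:,::-1]; s=pickle.load(open("scene.pkl","rb"))["pixels"][:,:,::-1]
z=lambda im,x,y,w,h,k:cv2.resize(im[y:y+h,x:x+w],None,fx=k,fy=k,interpolation=cv2.INTER_CUBIC)
a=z(t,155,220,90,60,4.444); a2=z(t,250,185,140,80,2.857)
top=np.zeros((270,800,3),np.uint8); top[:a.shape[0],:400]=a[:,:400]; top[:a2.shape[0],400:400+a2.shape[1]]=a2[:,:400]
b=z(s,185,140,75,75,4.4);c=z(s,240,185,130,82,3.6)
bot=np.zeros((330,800,3),np.uint8); bot[:b.shape[0],:330]=b; bot[:c.shape[0],332:]=c[:,:468]
cv2.imwrite("pics/crop1.png",np.vstack([top,bot]))
E
```

```text
(no output)
```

View pics/crop1.png

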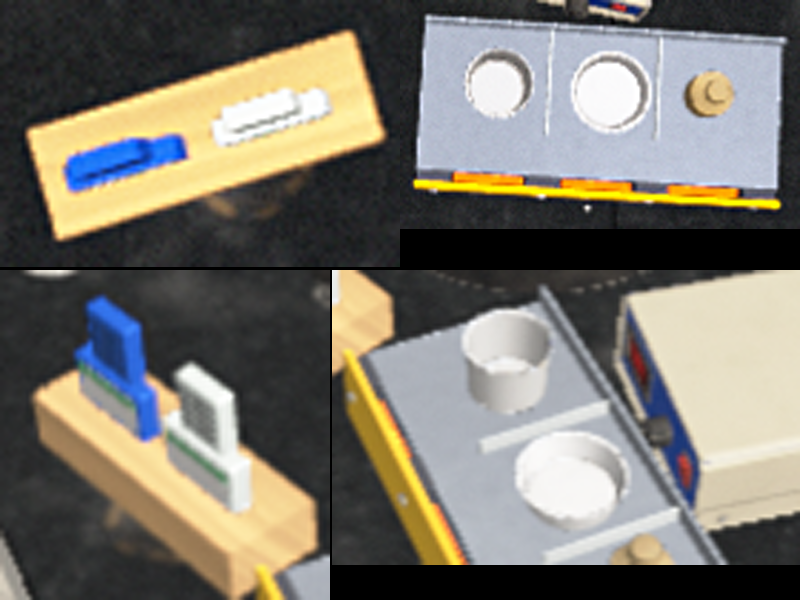

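```bash
python3 - <<'E'
from h import *
np.set_printoptions(precision=1,suppress=True)
f=pickle.load(open("top.pkl","rb")); s=pickle.load(open("scene.pkl","rb"))
print("cam",-f["R"].T@f["t"],-s["R"].T@s["t"])
A=lambda u,v:(155+u/4.444,220+v/4.444); B=lambda u,v:(250+(u-400)/2.857,185+v/2.857)
C=lambda u,v:(185+u/4.4,140+(v-270)/4.4)
P=[onz(f,A(*p),36) for p in((27,128),(350,30),(386,137),(60,240))]
print("block",*P,"centre",np.mean(P,0)); 
print("sides",[np.linalg.norm(P[i]-P[(i+1)%4]) for i in range(4)])
d=P[0]-P[1]+P[3]-P[2]; print("block y-axis yaw",np.arctan2(-d[0],d[1]))
Q=[onz(f,B(*p),58) for p in((415,184),(780,206))]
print("lip",*Q,np.linalg.norm(Q[0]-Q[1])); d=Q[0]-Q[1]; print("yaw",np.arctan2(-d[0],d[1]))
Q2=[onz(f,B(*p),64) for p in((428,16),(785,40))]; print("rim",*Q2,np.linalg.norm(Q2[0]-Q2[1]))
print("weight top",onz(f,B(716,90),100))
g=[onz(f,A(*p),108) for p in((68,168),(150,146))]; print("blue tab top edge",*g,np.linalg.norm(g[0]-g[1]))
# scene: tab top corners
for p in((87,309),(103,298),(143,328)): print("scene tab",onz(s,C(*p),108))
b=np.mean(P,0); 
E
```

```text
cam [ 438.1  180.2 1001.6] [ 217.7 -424.1  750.6]
block [441.8 434.   36. ] [495.4 261.7  36. ] [438.5 241.8  36. ] [382.6 414.8  36. ] centre [439.6 338.1  36. ]
sides [np.float64(180.43797476675877), np.float64(60.31251289512147), np.float64(181.790008464734), np.float64(62.26519197777383)]
block y-axis yaw 0.30719845766598725
lip [441.9 209.5  58. ] [424.3 -89.6  58. ] 299.5375914864414
yaw -0.05894002986453153
rim [578.5 199.9  64. ] [560.9 -94.9  64. ] 295.35391830109353
weight top [516.  -27.9 100. ]
blue tab top edge [422.1 394.1 108. ] [433.2 353.6 108. ] 41.998266605519255
scene tab [418.5 384.7 108. ]
scene tab [429.7 390.1 108. ]
scene tab [440.5 355.5 108. ]
```

```bash
cat >> h.py <<'E'
from scipy.spatial.transform import Rotation as Ro
def go(r,pos,yaw,roll=np.pi,pitch=0):
    s=r.sense(); R0=Ro.from_euler("xyz",s["tcp_rot"]); R1=Ro.from_euler("xyz",[roll,pitch,yaw])
    print("at",s["clock"],s["eef_pos"].round(1),s["tcp_rot"].round(4),"open",round(s["opening"],3),"F",s["contact_force"].round(1))
    print("cm",(R0.inv().apply(np.array(pos)-s["eef_pos"])/10).round(3),"deg",np.degrees((R0.inv()*R1).as_rotvec()).round(2))
def wristRt(f,s):
    Rt=Ro.from_euler("xyz",s["tcp_rot"]).as_matrix(); M=f["mount"]
    R=(Rt@M[:3,:3]).T; c=Rt@M[:3,3]+s["eef_pos"]; return R,-R@c
E
python3 - <<'E'
from h import *; from rig import r
go(r,[428.5,373,200],0.305)
print(r.grab_frame("wrist")["mount"].round(3))
E
```

```text
at 0.1 [218.2 585.2 230.6] [3.1416e+00 1.3000e-03 1.2140e+00] open 0.998 F [-0.1 -0.3 -0. ]
cm [-12.537  27.123   3.079] deg [3.000e-02 7.000e-02 5.208e+01]
[[ 1.00000e+00 -0.00000e+00 -2.00000e-03  4.48000e-01]
 [ 0.00000e+00  9.64000e-01  2.67000e-01 -6.76110e+01]
 [ 2.00000e-03 -2.67000e-01  9.64000e-01 -1.42129e+02]
 [ 0.00000e+00  0.00000e+00  0.00000e+00  1.00000e+00]]
```

>>> apply_moves --targets '[[[1,-12.5,27.1,3.1,0,0,52],[1,-12.5,27.1,3.1,0,0,52],[1,-12.5,27.1,3.1,0,0,52],[1,-12.5,27.1,3.1,0,0,52],[1,-12.5,27.1,3.1,0,0,52],[1,-12.5,27.1,3.1,0,0,52],[1,-12.5,27.1,3.1,0,0,52],[1,-12.5,27.1,3.1,0,0,52]]]'

```text
clock: 0.95
eef_pos: [429.0, 372.5, 199.6]
tcp_rot: [3.141, 0.001, 0.304]
contact_force: [-0.8, 1.4, 0.2]
opening: 0.997
```

```bash
python3 - <<'E'
from h import *; from rig import r
go(r,[428.5,373,200],0.305)
s=r.sense(); f=r.grab_frame("wrist"); pickle.dump((f,s),open("w1.pkl","wb"))
cv2.imwrite("pics/w1.png",cv2.resize(f["pixels"][:,:,::-1],None,fx=1.42,fy=1.42,interpolation=cv2.INTER_CUBIC))
E
```

```text
at 0.95 [429.  372.5 199.6] [3.1408e+00 1.4000e-03 3.0440e-01] open 0.997 F [-0.8  1.4  0.2]
cm [-0.032 -0.058 -0.041] deg [ 0.05  0.08 -0.03]
```

View pics/w1.png

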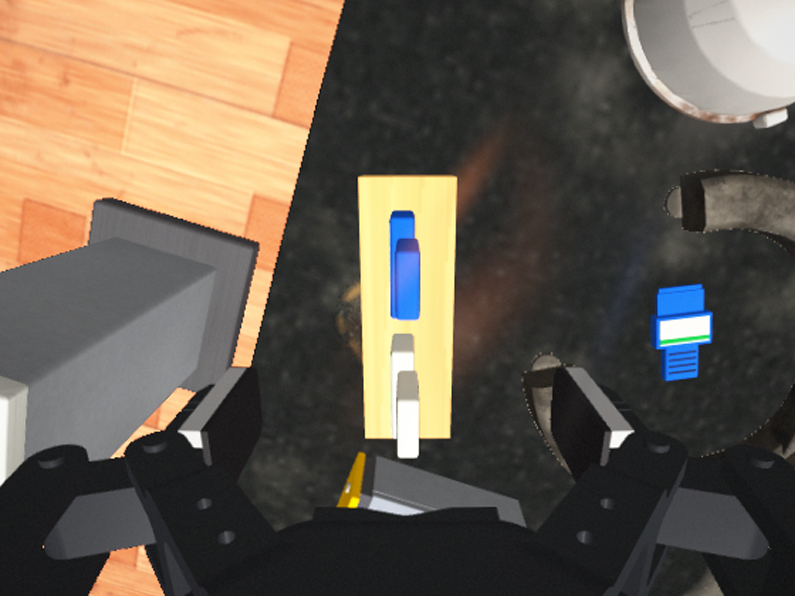

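The wrist view shows the blue tab's top face at about columns 398–420, rows 240–319. The white holder is clear below it at (408,415), and the block is square in the view.

```bash
python3 - <<'E'
from h import *
np.set_printoptions(precision=1,suppress=True)
f,s=pickle.load(open("w1.pkl","rb")); R,t=wristRt(f,s)
for z,pts in((108,((397,240),(419,240),(398,318),(420,318))),(36,((359,177),(457,177),(365,438),(450,438)))):
    P=[onz(f,(u/1.42,v/1.42),z,R,t) for u,v in pts]; print(z,*P,"mean",np.mean(P,0))
    d=P[0]-P[2]+P[1]-P[3]; print(np.linalg.norm(d)/2,np.linalg.norm(P[1]-P[0]),"yaw",np.arctan2(-d[0],d[1]))
b=np.mean(P,0)
for y in(.295,.305): print(b[:2]+40*np.array([-np.sin(y),np.cos(y)]))
go_=0
c=np.array([0,0,0])
# expected tab top corners of hypotheses
for cc in((428.5,373),(427.5,375)):
    y=.30;X=np.array([np.cos(y),np.sin(y)]);Y=np.array([-X[1],X[0]])
    print(cc,[(proj(f,[*(np.array(cc)+a*X+b*Y),108],R,t)[0]*1.42).round(0) for a,b in((-6,18),(6,18),(-6,-18),(6,-18))])
E
```

```text
108 [416.5 398.4 108. ] [426.6 401.6 108. ] [428.6 361.  108. ] [439.1 364.3 108. ] mean [427.7 381.3 108. ]
39.37158263089218 10.53689841237969 yaw 0.318074915696655
36 [385.4 416.5  36. ] [442.2 434.4  36. ] [438.9 244.6  36. ] [496.3 262.7  36. ] mean [440.7 339.5  36. ]
180.03636034346394 59.57713982874811 yaw 0.3034547419363951
[429.1 377.8]
[428.7 377.7]
(428.5, 373) [array([393., 260.]), array([417., 260.]), array([393., 330.]), array([417., 330.])]
(427.5, 375) [array([392., 256.]), array([417., 256.]), array([392., 326.]), array([416., 326.])]
```

```bash
python3 - <<'E'
from h import *; from rig import r
go(r,[428.7,378,75.5],0.304)
E
```

```text
at 1.0 [428.3 373.5 199.7] [3.141e+00 1.200e-03 3.066e-01] open 0.997 F [-1.4  1.2 -0.5]
cm [ 0.186 -0.43  12.423] deg [0.03 0.07 0.15]
```

>>> apply_moves --targets '[[[1,0.15,-0.45,6,0,0,0],[1,0.15,-0.45,9,0,0,0],[1,0.15,-0.45,11,0,0,0],[1,0.15,-0.45,12.4,0,0,0],[1,0.15,-0.45,12.4,0,0,0]]]'

```text
clock: 1.5
eef_pos: [426.7, 378.4, 74.3]
tcp_rot: [3.14, 0.004, 0.309]
contact_force: [0.1, 0.5, 0.5]
opening: 1.001
```

>>> apply_moves --targets '[[[-1,0,0,0,0,0,0],[-1,0,0,0,0,0,0],[-1,0,0,0,0,0,0],[-1,0,0,0,0,0,0],[-1,0,0,0,0,0,0],[-1,0,0,0,0,0,0],[-1,0,0,0,0,0,0],[-1,0,0,0,0,0,0]]]' --newtons 60

```text
clock: 2.3
eef_pos: [427.0, 378.6, 74.8]
tcp_rot: [3.14, 0.003, 0.309]
contact_force: [-0.7, -1.0, 6.3]
opening: 0.134
```

```bash
python3 - <<'E'
from h import *; from rig import r
go(r,[428.7,378,75.5],0.304); print(r.sense()["wrist_torque"])
E
```

```text
at 2.3 [427.  378.6  74.8] [3.1403e+00 3.1000e-03 3.0890e-01] open 0.134 F [-0.7 -1.   6.3]
cm [ 0.146  0.107 -0.068] deg [0.07 0.18 0.28]
[-0.12323247  0.1783626  -0.01921925]
```

>>> apply_moves --targets '[[[-1,0,0,-2,0,0,0],[-1,0,0,-5,0,0,0],[-1,0,0,-9,0,0,0],[-1,0,0,-13,0,0,0],[-1,0,0,-13,0,0,0]]]'

```text
clock: 2.8
eef_pos: [429.7, 380.9, 210.2]
tcp_rot: [-3.139, -0.005, 0.309]
contact_force: [0.1, -0.2, -0.7]
opening: 0.132
```

```bash
python3 - <<'E'
from h import *; from rig import r
go(r,[438.3,-30.6,200],-0.059)
E
```

```text
at 2.8 [429.7 380.9 210.2] [-3.1393 -0.005   0.3087] open 0.132 F [ 0.1 -0.2 -0.7]
cm [-11.692  39.464   0.874] deg [-0.18 -0.26 21.07]
```

>>> apply_moves --targets '[[[-1,-1.5,5,0,0,0,3],[-1,-3,10,0,0,0,6],[-1,-4.5,15,0,0,0,9],[-1,-6,20,0,0,0,12],[-1,-7.5,25,0,0,0,15],[-1,-9,30,0.3,0,0,18],[-1,-10.4,35,0.6,0,0,21.1],[-1,-11.7,39.5,0.9,0,0,21.1]]]'

```text
clock: 3.6
eef_pos: [437.3, -22.4, 199.8]
tcp_rot: [-3.138, -0.004, -0.061]
contact_force: [1.1, 0.5, -0.1]
opening: 0.134
```

```bash
python3 - <<'E'
from h import *; from rig import r
go(r,[438.3,-30.6,200],-0.059)
s=r.sense(); f=r.grab_frame("wrist"); pickle.dump((f,s),open("w2.pkl","wb"))
cv2.imwrite("pics/w2.png",cv2.resize(f["pixels"][:,:,::-1],None,fx=1.42,fy=1.42,interpolation=cv2.INTER_CUBIC))
go(r,[438.3,-30.6,200],-0.059)
E
```

```text
at 3.6 [437.3 -22.4 199.8] [-3.1377 -0.0036 -0.0612] open 0.134 F [ 1.1  0.5 -0.1]
cm [ 0.152  0.816 -0.02 ] deg [-0.22 -0.21 -0.13]
at 3.65 [437.1 -28.7 199.4] [-3.1413 -0.0032 -0.062 ] open 0.129 F [ 0.2 -4.9 -1.2]
cm [ 0.13   0.184 -0.063] deg [-0.02 -0.18 -0.17]
```

View pics/w2.png

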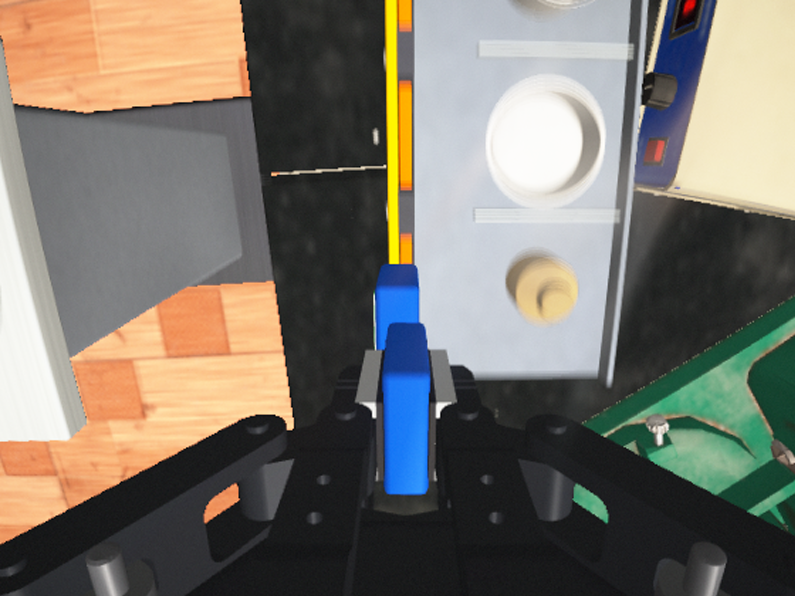

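>>> apply_moves --targets '[[[-1,0.13,0.2,2,0,0,0],[-1,0.13,0.2,3.5,0,-0.2,0],[-1,0.13,0.2,3.5,0,-0.2,0],[-1,0.13,0.2,3.5,0,-0.2,0]]]'

```text
clock: 4.05
eef_pos: [438.0, -30.6, 164.0]
tcp_rot: [-3.141, 0.002, -0.062]
contact_force: [0.2, 1.0, 0.0]
opening: 0.13
```

```bash
python3 - <<'E'
from h import *; from rig import r
go(r,[438.3,-30.6,165],-0.059)
s=r.sense(); f=r.grab_frame("wrist"); pickle.dump((f,s),open("w3.pkl","wb"))
go(r,[438.3,-30.6,165],-0.059)
R,t=wristRt(f,s)
p=f["pixels"][:,:,::-1]
k=3.3; cv2.imwrite("pics/w3.png",cv2.resize(p[0:180,200:440],None,fx=k,fy=k,interpolation=cv2.INTER_CUBIC))
E
```

```text
at 4.05 [438.  -30.6 164. ] [-3.1412e+00  1.7000e-03 -6.1900e-02] open 0.13 F [0.2 1.  0. ]
cm [ 0.032 -0.004 -0.095] deg [-0.02  0.09 -0.17]
at 4.1 [438.5 -30.5 164.6] [-3.1412e+00  4.0000e-04 -6.1600e-02] open 0.134 F [ 0.6 -0.7 -0.9]
cm [-0.017  0.01  -0.043] deg [-0.02  0.02 -0.15]
```

View pics/w3.png

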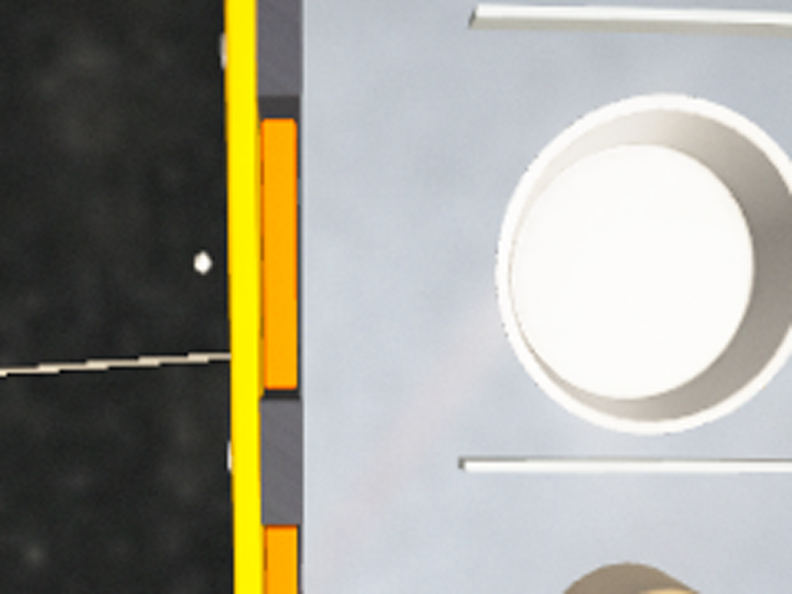

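The crop shows the yellow lip (front edge column 226→236, rear edge 256→262), the deck edge at column 301, and the middle/right spacer at rows 398–525.

```bash
python3 - <<'E'
from h import *
np.set_printoptions(precision=1,suppress=True)
f,s=pickle.load(open("w3.pkl","rb")); s["eef_pos"]=np.array([438.3,-30.5,164.5]); R,t=wristRt(f,s)
yaw=-.061;o=np.array([503,55.8]);X=np.array([np.cos(yaw),np.sin(yaw)]);Y=np.array([-X[1],X[0]])
for n,z,pts in(("lip front",58,((226,0),(236,594))),("lip rear",58,((256,0),(262,594))),("deck edge",50,((301,0),(301,594))),("spacers y31,-31,-59",50,((280,97),(280,398),(280,525)))):
    for u,v in pts:
        w=onz(f,(200+u/3.3,v/3.3),z,R,t)[:2]; print(n,w,"shelf",(w-o)@X,(w-o)@Y)
p=f["pixels"].astype(int); m=(p[:,:,2]>90)&(p[:,:,2]>p[:,:,0]+60)&(p[:,:,2]>p[:,:,1]+40)
m[:, :200]=0;m[:,380:]=0
for v in range(170,360,10):
    c=np.where(m[v])[0]
    if len(c): print(v,c.min(),c.max(),end="; ")
v=np.where(m.any(1))[0]; print(v.min(),v.max())
print("TCP-line proj", proj(f,[[438.3,-30.5,198],[438.3,-30.5,126]],R,t))
cv2.imwrite("pics/w3b.png",cv2.resize(f["pixels"][150:400,170:400,::-1],None,fx=2.4,fy=2.4,interpolation=cv2.INTER_CUBIC))
E
```

```text
lip front [435.6 108.4] shelf -70.46607469599267 48.44002038572011
lip front [429.1 -11.9] shelf -69.67795136889303 -72.12986398307983
lip rear [441.6 108.1] shelf -64.50373546540418 48.40815988398809
lip rear [434.8 -12.3] shelf -63.928562374068214 -72.13794963598183
deck edge [450.7 109.7] shelf -55.45239182406039 50.65992566561885
deck edge [443.4 -14.5] shelf -55.18736794825688 -73.7542789096869
spacers y31,-31,-59 [445.3  91.1] shelf -59.79059016876174 31.70955784506513
spacers y31,-31,-59 [441.4  29.5] shelf -59.89912952269928 -30.022954200611263
spacers y31,-31,-59 [439.6   1.6] shelf -59.94993213902431 -57.95829595826382
190 267 293; 200 265 294; 210 264 294; 220 264 294; 230 265 298; 240 265 300; 250 271 301; 260 270 302; 270 269 302; 280 270 301; 290 270 301; 300 270 301; 310 270 301; 320 271 301; 330 271 300; 340 270 301; 186 347
TCP-line proj [[285.4 307.1]
 [285.6 236. ]]
```

View pics/w3b.png

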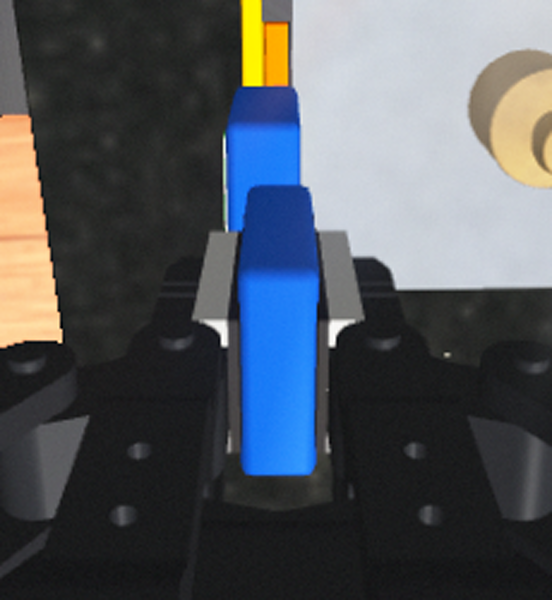

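```bash
python3 - <<'E'
from h import *; from rig import r
go(r,[438.2,-30.2,122],-0.0575)
E
```

```text
at 4.1 [438.5 -30.5 164.6] [-3.1412e+00  4.0000e-04 -6.1600e-02] open 0.134 F [ 0.6 -0.7 -0.9]
cm [-0.028 -0.027  4.257] deg [-0.02  0.02 -0.23]
```

>>> apply_moves --targets '[[[-1,0,0,2,0,0,-0.2],[-1,0,0,3.5,0,0,-0.2],[-1,0,0,4.2,0,0,-0.2],[-1,0,0,4.3,0,0,-0.2],[-1,0,0,4.3,0,0,-0.2]]]'

```text
clock: 4.6
eef_pos: [438.9, -30.3, 122.1]
tcp_rot: [-3.141, -0.0, -0.058]
contact_force: [0.9, 0.1, -1.1]
opening: 0.126
```

```bash
python3 - <<'E'
from h import *; from rig import r
go(r,[438.2,-30.2,122],-0.0575)
E
```

```text
at 4.6 [438.9 -30.3 122.1] [-3.1413e+00 -2.0000e-04 -5.7700e-02] open 0.126 F [ 0.9  0.1 -1.1]
cm [-0.066 -0.009  0.008] deg [-0.02 -0.01 -0.01]
```

>>> apply_moves --targets '[[[-1,-0.05,0,0.3,0,0,0],[-1,-0.05,0,0.6,0,0,0],[-1,-0.05,0,0.9,0,0,0],[-1,-0.05,0,1.2,0,0,0],[-1,-0.05,0,1.2,0,0,0]]]'

```text
clock: 5.1
eef_pos: [438.1, -30.3, 109.7]
tcp_rot: [-3.141, 0.0, -0.058]
contact_force: [-0.8, -0.6, -1.0]
opening: 0.129
```

>>> apply_moves --targets '[[[-1,0,0,0.2,0,0,0],[-1,0,0,0.4,0,0,0],[-1,0,0,0.6,0,0,0],[-1,0,0,0.8,0,0,0],[-1,0,0,0.8,0,0,0]]]'

```text
clock: 5.6
eef_pos: [438.2, -30.3, 101.7]
tcp_rot: [-3.141, 0.0, -0.058]
contact_force: [-0.4, 0.1, 5.3]
opening: 0.129
```

```bash
python3 - <<'E'
from h import *; from rig import r
go(r,[438.2,-30.2,97],-0.0575)
E
```

```text
at 5.6 [438.2 -30.3 101.7] [-3.1412e+00  4.0000e-04 -5.7700e-02] open 0.129 F [-0.4  0.1  5.3]
cm [ 0.003 -0.01   0.47 ] deg [-0.02  0.02 -0.01]
```

Plate contact: 5.3 N with the foot at about 35 mm, which fits the spring. I'll keep pressing.

>>> apply_moves --targets '[[[-1,0,0,0.15,0,0,0],[-1,0,0,0.3,0,0,0],[-1,0,0,0.4,0,0,0],[-1,0,0,0.5,0,0,0],[-1,0,0,0.5,0,0,0]]]'

```text
clock: 6.1
eef_pos: [438.2, -30.3, 97.0]
tcp_rot: [-3.141, 0.0, -0.058]
contact_force: [-2.7, -0.1, 8.2]
opening: 0.135
```

>>> apply_moves --targets '[[[-1,0,0,0.05,0,0,0],[-1,0,0,0.1,0,0,0],[-1,0,0,0.15,0,0,0],[-1,0,0,0.15,0,0,0]]]'

```text
clock: 6.5
eef_pos: [438.5, -30.3, 96.7]
tcp_rot: [-3.141, 0.0, -0.058]
contact_force: [-6.1, -0.1, 23.2]
opening: 0.131
```

The force jumped to 23 N with almost no further travel, so the shoulder is on the lip. I'll check it by eye.

```bash
python3 - <<'E'
from h import *; from rig import r
go(r,[438.2,-30.2,97],-0.0575)
f=r.grab_frame("scene"); pickle.dump(f,open("s2.pkl","wb"))
g=r.grab_frame("wrist")
R,t=f["R"],f["t"]; c=proj(f,[438,-30,60])[0].astype(int); print(c)
p=f["pixels"][max(0,c[1]-60):c[1]+60,max(0,c[0]-60):c[0]+60,::-1]
a=cv2.resize(p,(400,400),interpolation=cv2.INTER_CUBIC); b=cv2.resize(g["pixels"][120:380,150:410,::-1],(400,400),interpolation=cv2.INTER_CUBIC)
cv2.imwrite("pics/end.png",np.hstack([a,b])); go(r,[438.2,-30.2,97],-0.0575)
E
```

```text
at 6.5 [438.5 -30.3  96.7] [-3.1412  0.     -0.0576] open 0.131 F [-6.1 -0.1 23.2]
cm [-0.028 -0.006 -0.026] deg [-0.02  0.   -0.01]
[289 287]
at 6.6 [438.4 -30.3  96.7] [-3.1412e+00  1.0000e-04 -5.7600e-02] open 0.129 F [-6.6  1.9 23.3]
cm [-0.025 -0.004 -0.029] deg [-0.02  0.   -0.01]
```

View pics/end.png

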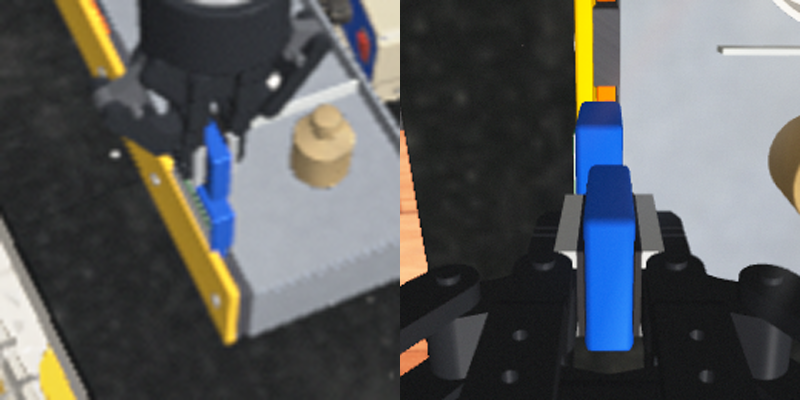

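The holder is seated on the lip in the brass weight's bay, with the card to the front (left picture, ~(200,215)) and the weight untouched at (320,145). Handing in.

```bash
python3 -c "
from rig import r
print(r.sign_off()); s=r.sense(); print(s['clock'],s['eef_pos'],s['contact_force'],s['opening'])"
```

```text
the job is handed in; nothing more can be done
None
the job is handed in; nothing more can be done
```

I took the blue holder out of the block and pressed it down into the right bay, where the brass weight stands, with its card to the front. I handed the job in with the gripper still pressing; no verdict was given.

- **Seating:** at my last reading before hand-in the tool tip was at a height of 96.7 mm, which puts the holder's lower edge at about 30 mm, fully home. The push was steady at 23 N; it had jumped from 8 to 23 N over about 0.3 mm of travel, so the shoulder is on the lip. The plate travel itself I inferred from height and force, as it can't be read directly.
- **Grip:** the fingers stood about 11 mm apart on the 12 mm tab, with no slip seen. The tool was within 0.001 rad of vertical.
- **Surroundings:** the last pictures show the holder seated with its card to the front and the weight still standing in place. I did not re-check the cup, dish or white holder at the end, but no unexpected contact force showed at any of the readings between moves.
- **Disagreements:** the cameras put the holder's starting position up to about 8–10 mm apart along its width. I went by the close-up view, and the grasp came out centred. There was also a sideways force of about 6 N at the end, small next to the push.

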